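# Set out the polish sizes on the counter display

## Task

Make up the counter display: stand the four black nail polish bottles upright on its four grey felt pads in order of height, the tallest on the pad next to the upright card, then down in size to the shortest at the open end. Set each one down in the middle of its pad without dropping it, and leave the two white cartons that stand among the bottles where they are.

Things in the scene. Friction and masses are not known exactly. Their poses are not given: they have to be found in the camera images.
- bottle_122: the tallest of the four nail polish bottles, loose, standing upright on the bench: round glossy black body, 42 mm in diameter, up to a sloping shoulder, then a straight round steel cap, 26 mm in diameter and 54 mm long, from 68 mm to the top at 122 mm. Origin: centre of its underside; z up along its axis. Rigid, under 0.25 kg; grasp the cap from above, fingers at any yaw.
- bottle_98: the second tallest of the four nail polish bottles, loose, standing upright on the bench: round glossy black body, 36 mm in diameter, up to a sloping shoulder, then a straight round steel cap, 22 mm in diameter and 46 mm long, from 52 mm to the top at 98 mm. Origin: centre of its underside; z up along its axis. Rigid, under 0.25 kg; grasp the cap from above, fingers at any yaw.
- bottle_76: the third tallest of the four nail polish bottles, loose, standing upright on the bench: round glossy black body, 30 mm in diameter, up to a sloping shoulder, then a straight round steel cap, 18 mm in diameter and 37 mm long, from 39 mm to the top at 76 mm. Origin: centre of its underside; z up along its axis. Rigid, under 0.25 kg; grasp the cap from above, fingers at any yaw.
- bottle_56: the shortest of the four nail polish bottles, loose, standing upright on the bench: round glossy black body, 26 mm in diameter, up to a sloping shoulder, then a straight round steel cap, 16 mm in diameter and 28 mm long, from 28 mm to the top at 56 mm. Origin: centre of its underside; z up along its axis. Rigid, under 0.25 kg; grasp the cap from above, fingers at any yaw.
- pad_1: the pad next to the upright card on the counter display: round grey felt, 46 mm across; the next pad is 64 mm away. The card (paper, purple band, black holder) stands 54 mm beyond this pad's centre, 70 mm wide, top 78 mm above the bench. Origin: centre of the pad at the board's top, 12 mm above the bench, where a bottle's underside rests; x points along the row to the card.
- pad_2: the second pad from the upright card on the counter display: round grey felt, 46 mm across; the next pad is 64 mm away. The display is a fixed wooden board, 297 x 76 mm and 12 mm thick, lying on the bench at any yaw. Origin: centre of the pad at the board's top, 12 mm above the bench, where a bottle's underside rests; x points along the row to the card.
- pad_3: the third pad from the upright card on the counter display: round grey felt, 46 mm across; the next pad is 64 mm away. The four pads lie in one straight row along the middle of the display's wooden board. Origin: centre of the pad at the board's top, 12 mm above the bench, where a bottle's underside rests; x points along the row to the card.
- pad_4: the pad at the open end, farthest from the upright card on the counter display: round grey felt, 46 mm across; the next pad is 64 mm away. The wooden board ends 36 mm beyond this pad's centre. Origin: centre of the pad at the board's top, 12 mm above the bench, where a bottle's underside rests; x points along the row to the card.
- carton_a: one of the two white product cartons with a purple side that stand singly among the bottles: loose, upright, 38 x 38 mm and 80 mm tall, any yaw, 80 g. Origin: centre of its underside. Bottles and cartons stand at least 85 mm apart, centre to centre, at the start. To be left where it is.
- carton_b: one of the two white product cartons with a purple side that stand singly among the bottles: loose, upright, 38 x 38 mm and 80 mm tall, any yaw, 80 g. Origin: centre of its underside. Bottles and cartons stand at least 85 mm apart, centre to centre, at the start. To be left where it is.

How it is judged:
By the outcome, as a careful person would: the job done as asked, in the order asked, and still so for the second after the job is handed in, with the robot touching nothing.
It also fails if it takes over 112 s, if anything falls off the work surface, if the arm or the gripper's body presses on something with over 40 N, if the wrist force passes 120 N, or if a joint passes its speed limit or range.

## Robot

A 6-joint arm with a two-finger parallel gripper is mounted at the origin on the work surface. World frame = base frame: x ahead of the robot, y to its left, z up, the work surface at z = 0. Lengths are in mm, angles in rad, forces in N, time in s.
With the tool pointing down it reaches from about 350 to 975 mm from the base axis. Payload 4.9 kg.
Tool frame: the origin (TCP) lies at the very end of the fingers, on their centre line; the grasp point (between the pads) lies 19 mm behind it; z points along the fingers, y is the line along which they close (so a half turn about z gives the same grasp; the last joint's range is limited). The gripper opens to 85 mm and grips with 20 to 120 N. Pads are 22 mm wide; open, the fingers measure 114 mm over their backs; the gripper's body (76 mm by 85 mm) begins 54 mm behind the grasp point. The pads swing forward as they close: fully open they stand 13 mm farther back than shut.
Start: joints at [1.219, 0.053, 1.613, -0, 1.476, -0.119], TCP at [144.18, 608.123, 231.304] pointing down, gripper open.
Joint ranges: [-3.01, 3.01], [-1.01, 2.22], [0.06, 2.58], [-1.02, 4.17], [0.09, 2.62], [-3.14, 3.14]. Speed limits (rad/s): [2.57, 2.57, 3.14, 3.14, 3.14, 3.14].

## Interface

Orientations are given as a rotation vector (axis times angle).
In Python, from rig import env gives the robot as it stands.
- The arm moves only by the tool jog_arm, never from a script. Its argument "commands" is one flat list of numbers, 5 for each row, row after row: the shift along the tool's x, y, z in shares of 800 mm (1.0 is 800 mm), then the turn about the tool's z in shares of 120 degrees (1.0 is 120 degrees), then the finger opening in mm, from 0 to 85.4. A call has 1 to 20 rows; each row is the pose to reach, as a shift and turn from the pose commanded when the call began, along the tool's axes at that moment; what a row does not reach only later rows make up. A row lasts 1/10 s, in which the tool goes at most 50 mm and 8.59 degrees, less where a joint would pass 70% of its speed; a pose out of reach is approached as far as the arm can. Shift and turn numbers lie between -1 and 1, and a call with a number outside is refused. A call with a gripper value outside its range is refused whole. The fingers move at their own pace and stop on an object; "force" is the grip in N (left out, the last holds). Time passes only in rows, so rows that repeat a pose let the fingers close. It gives the time, the measured TCP pose, the force, the opening and the grip force at its end, in the units of the state.
- env.state(): the state, without advancing time (a new reading comes with each control period).
- env.snapshot(name): name is "scene" or "top"; returns a dict with "color" (480x640x3 uint8, blue, green, red), "depth" (480x640 float32, mm along the optical axis (not along the pixel's ray), 0 where there is no reading), "fx", "fy", "cx", "cy" (pixels), "k1" (the pictures are not rectified: a ray, as slopes to the right and down, at radius r is drawn at 1 + k1 r^2 times it, then the intrinsics apply), "R" (3x3) and "t" (3): a world point X has camera coordinates R X + t. Camera axes: x right, y down, z forward; pixel columns grow to the right and rows downward; lengths in mm; the calibration is good to about 2 mm. A picture is of the moment at which its call begins.
- env.finish_job(): hands the job in; it is judged then, once.
The state is a dict: "t": time; "qpos": joint angles; "joint_velocities": joint speeds; "tau": joint torques, N m; "tcp_pos": TCP position; "tcp_rot": TCP orientation; "ft_force": force on the tool from outside, world axes, zero at the start; "ft_torque": the same for the moment, N m; "finger_gap": finger opening in mm; "grip_force": force on a finger pad.
Only numpy, scipy, OpenCV 4.12 (cv2) and the standard library are available. Lean on these libraries where they do the work, as an engineer would, in place of code of your own. Each camera call takes 0.05 s, during which the arm holds its last target. There are 200 camera calls.

## Working session

There is one attempt and no reset: what is moved stays moved. The work goes in short steps, Python scripts to look and compute and a tool call to move; the robot and the scene stay as the last step left them, time stands still between calls to the robot, and variables do not carry over. Pictures are saved under pics/ and viewed, at most 14 in all, crops included, and the job is handed in when it is done.

Besides the shell and the picture viewer there is one more tool, called after ">>>" by a JSON object that holds its "op" and its "data". jog_arm: Moves the arm, as the interface text tells. Its arguments: {"type":"object","properties":{"commands":{"type":"array","items":{"type":"number"}},"force":{"type":"number"}},"required":["commands"]}

```bash
mkdir -p pics; ls
python3 - <<'E'
from rig import env
import cv2,numpy as np
for n in ("scene","top"):
    s=env.snapshot(n); cv2.imwrite(f"pics/{n}0.png",s["color"]); np.savez(f"{n}0.npz",**s)
    print(n,s["fx"],s["fy"],s["cx"],s["cy"],s["k1"],np.round(s["R"],3).tolist(),np.round(s["t"],1).tolist(), (s["depth"]>0).mean())
s=env.state(); print(s["tcp_pos"],s["tcp_rot"],s["finger_gap"],s["t"])
E
```

```text
pics
scene 480.70847540295 480.70847540295 315.2739149369404 230.60670326402976 -0.1221401504065185 [[-0.753, 0.658, 0.01], [0.364, 0.429, -0.827], [-0.549, -0.619, -0.562]] [430.3, -153.3, 1496.5] 0.99576171875
top 609.908405745022 609.908405745022 315.84185491127397 242.23648244088565 0.017383011801870796 [[0.029, -0.999, 0.029], [-0.982, -0.034, -0.188], [0.189, -0.023, -0.982]] [-31.3, 534.1, 1203.9] 0.996123046875
[143.94966006 607.59647371 230.1377875 ] [-3.64724190e-01 -3.11987919e+00  2.94480957e-03] 85.2200047433742 0.1
```

View pics/scene0.png

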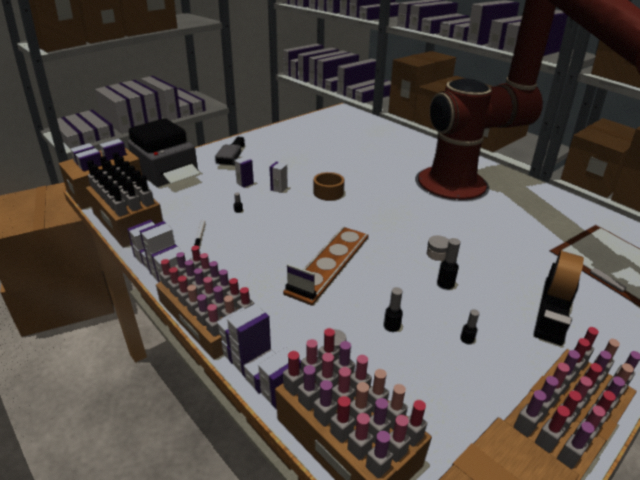

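View pics/top0.png

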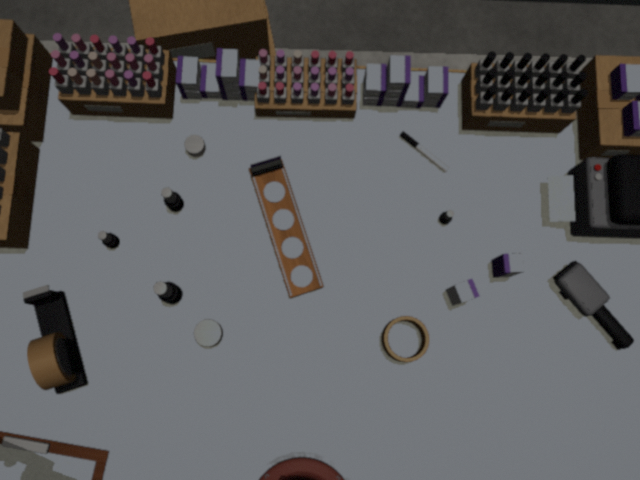

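```bash
cat > h.py <<'E'
import cv2,numpy as np
def cam(s): return np.array([[s["fx"],0,s["cx"]],[0,s["fy"],s["cy"]],[0,0,1.]]),np.array([float(s["k1"]),0,0,0])
def rays(s,uv):
    K,d=cam(s); n=cv2.undistortPoints(np.float64(uv).reshape(-1,1,2),K,d).reshape(-1,2)
    D=np.c_[n,np.ones(len(n))]@s["R"]; return -s["R"].T@s["t"],D      # origin, world dirs (unit depth)
def plane(s,uv,z): c,D=rays(s,uv); return c+D*((z-c[2])/D[:,2])[:,None]
def cloud(s):
    v,u=np.mgrid[:480,:640]; c,D=rays(s,np.c_[u.ravel(),v.ravel()])
    return (c+D*s["depth"].reshape(-1,1)).reshape(480,640,3)
def tri(s1,p1,s2,p2):
    c1,a=rays(s1,[p1]);c2,b=rays(s2,[p2]);a=a[0];b=b[0]
    k=np.linalg.lstsq(np.c_[a,-b],c2-c1,rcond=None)[0]; A=c1+k[0]*a;B=c2+k[1]*b
    return (A+B)/2,np.linalg.norm(A-B)
def proj(s,X):
    K,d=cam(s); return cv2.projectPoints(np.float64(X).reshape(-1,1,3),cv2.Rodrigues(s["R"])[0],np.float64(s["t"]),K,d)[0].reshape(-1,2)
E
python3 - <<'E'
from h import *
S={n:dict(np.load(n+"0.npz")) for n in("scene","top")}
seed={"top":[(173,198),(110,240),(168,292),(446,217),(274,191),(283,219),(292,247),(301,276),(463,292),(507,265)]}
T=S["top"];P=cloud(T);Q=cloud(S["scene"])
for i,(u,v) in enumerate(seed["top"]):
    w=P[v-18:v+18,u-18:u+18].reshape(-1,3)
    if i<4 or i>7:
        o=w[w[:,2]>12]; zt=np.percentile(o[:,2],97); t=o[o[:,2]>zt-6]
        c=o.mean(0); q=Q.reshape(-1,3); q=q[(np.hypot(*(q[:,:2]-c[:2]).T)<40)&(q[:,2]>12)]; zq=np.percentile(q[:,2],97); tq=q[q[:,2]>zq-6]
        print(i,"top",len(o),np.round(zt),t.mean(0).round(1),(o.min(0)/2+o.max(0)/2).round(1),"scene",len(q),np.round(zq),tq.mean(0).round(1))
    else: print(i,"pad",P[v,u].round(1), np.median(P[v-4:v+5,u-4:u+5,2]))
def crop(s,u,v,r=20): return cv2.resize(S[s]["color"][v-r:v+r,u-r:u+r],(200,200),interpolation=cv2.INTER_NEAREST)
a=[crop("top",*p) for p in [(173,198),(110,240),(168,292),(446,217)]]
b=[crop("scene",*p) for p in [(394,310),(469,326),(449,260),(238,202)]]
c=[cv2.resize(S["top"]["color"][150:300,220:340],(400,200)[::-1] if 0 else (160,200)),cv2.resize(S["scene"]["color"][220:310,275:385],(244,200))]
m=np.hstack(c); m=np.hstack([m,np.zeros((200,800-m.shape[1],3),np.uint8)])
cv2.imwrite("pics/crops.png",np.vstack([np.hstack(a),np.hstack(b),m]))
E
```

```text
0 top 358 101.0 [597.7 272.4 166.6] [465.4 159.6 647.9] scene 558 97.0 [620.3 290.7  96. ]
1 top 245 80.0 [515.  388.3 151.9] [420.6 221.2 647.6] scene 366 76.0 [532.6 416.8  74. ]
2 top 483 126.0 [415.3 265.9 186.9] [370.7 157.9 647.8] scene 684 122.0 [427.1 283.2 120.1]
3 top 151 60.0 [ 596.6 -281.8   86.9] [ 457.1 -143.7  647.6] scene 119 56.0 [ 607.  -288.3   53.9]
4 pad [650.4  78.   15.7] 14.248404167909484
5 pad [590.4  56.5  11.8] 13.85294163610638
6 pad [530.   35.   13.4] 13.512703267464303
7 pad [469.2  13.9  11.6] 13.45102479286652
8 top 564 85.0 [ 439.5 -310.6  101.2] [ 381.6 -162.8  647.7] scene 433 81.0 [ 444.8 -312.9   79.1]
9 top 627 85.0 [ 497.8 -405.8   97.3] [ 408.9 -208.4  647.7] scene 415 81.0 [ 503.9 -407.2   78.4]
```

View pics/crops.png

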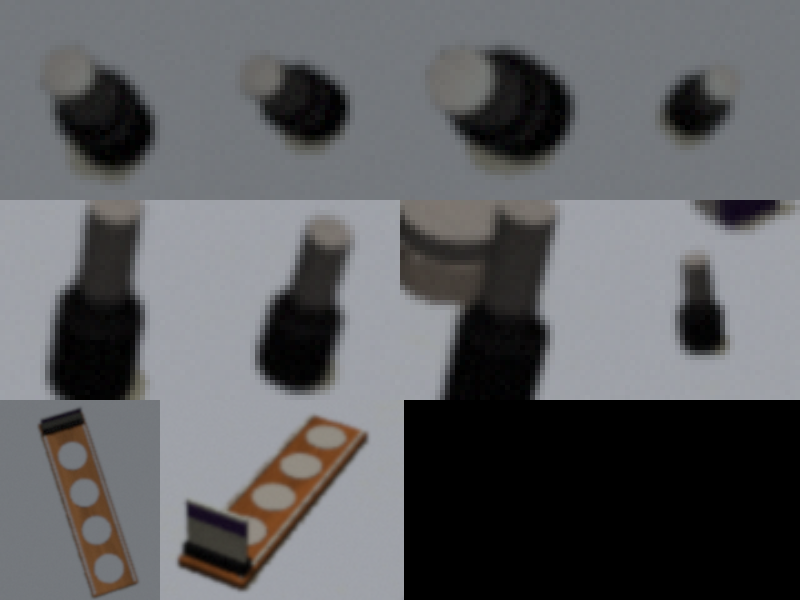

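The top row shows the steel cap tops at top-view pixels (166,192), (102,234), (160,287) and (449.5,212.5). The matching scene-view pixels are (396.5,291), (474,312), (454,241) and (236.5,194). The pads are white discs on the wooden board. Next I'll triangulate all of these.

Run:
```python
from h import *
S={n:dict(np.load(n+"0.npz")) for n in("scene","top")};T,C=S["top"],S["scene"]
P=cloud(T);P[T["depth"]<=0]=-999;Q=cloud(C);Q[C["depth"]<=0]=-999
names=["98","76","122","56"];tp=[(166.3,192.1),(102.1,234.3),(159.7,287.3),(449.5,212.5)]
sp=[(396.5,291.3),(473.9,311.9),(453.9,241.1),(236.5,193.7)]
for n,a,b in zip(names,tp,sp):
    X,e=tri(T,a,C,b); h=float(n)
    o=P.reshape(-1,3);o=o[(np.hypot(*(o[:,:2]-X[:2]).T)<30)&(o[:,2]>10)&(o[:,2]<150)];t=o[o[:,2]>np.percentile(o[:,2],97)-5]
    print(n,"tri",X.round(1),"skew",e.round(1),"top ray",plane(T,[a],h)[0,:2].round(1),"scene ray",plane(C,[b],h)[0,:2].round(1),"depth",t.mean(0).round(1))
def pads(s,box,area):
    x0,y0,x1,y1=box;im=s["color"][y0:y1,x0:x1]
    hsv=cv2.cvtColor(im,cv2.COLOR_BGR2HSV);k=((hsv[...,1]>90)&(hsv[...,2]>50)).astype(np.uint8)
    hull=np.zeros_like(k);cs=max(cv2.findContours(k,0,2)[0],key=cv2.contourArea);cv2.fillPoly(hull,[cv2.convexHull(cs)],1)
    m=cv2.erode(hull,np.ones((3,3)))&(hsv[...,1]<90)&(hsv[...,2]>75)
    m=m.astype(np.uint8)
    out=[]
    for c in cv2.findContours(m,0,1)[0]:
        if cv2.contourArea(c)>area: e=cv2.fitEllipse(c);out.append((e[0][0]+x0,e[0][1]+y0)+tuple(np.round(e[1],1)))
    return sorted(out,key=lambda q:q[1])
a=pads(T,(240,150,330,305),150);b=pads(C,(280,222,375,305),80)
print(np.round(a,1).tolist());print(np.round(b,1).tolist())
for p in a: print(plane(T,[p[:2]],12).round(1))
for p in b: print("scene",plane(C,[p[:2]],12).round(1))
for p in a: 
  for q in b:
    X,e=tri(T,p[:2],C,q[:2])
    if e<6: print("tri",X.round(1),e.round(1))
```

```text
98 tri [617.9 289.2  94.3] skew 0.9 top ray [617.1 288. ] scene ray [621.1 292.1] depth [616.  288.   98.6]
76 tri [531.4 414.3  74.4] skew 0.9 top ray [531.3 413.4] scene ray [532.7 415.4] depth [529.4 413.1  76.5]
122 tri [424.1 281.5 119.8] skew 0.3 top ray [424.  280.9] scene ray [426.9 283.2] depth [422.1 280.5 123.1]
56 tri [ 606.5 -290.3   53.6] skew 1.5 top ray [ 606.5 -290.3] scene ray [ 608.4 -285.8] depth [ 603.5 -289.    58. ]
[[273.9, 191.5, 21.3, 22.0], [282.9, 219.2, 21.2, 22.1], [292.0, 247.3, 21.7, 22.2], [301.2, 275.9, 22.1, 22.4]]
[[349.5, 236.4, 9.4, 17.8], [338.1, 249.1, 10.4, 18.4], [325.8, 263.4, 11.3, 18.7], [315.2, 277.7, 11.0, 15.5]]
[[650.4  78.3  12. ]]
[[589.8  56.6  12. ]]
[[529.7  35.1  12. ]]
[[469.3  13.6  12. ]]
scene [[470.4  15.9  12. ]]
scene [[530.   36.7  12. ]]
scene [[590.8  59.   12. ]]
scene [[644.1  82.3  12. ]]
tri [589.8  57.1  10.5] 1.2
tri [529.5  35.5  11.2] 1.1
tri [469.2  14.   10.6] 1.1
```

```bash
cat >> h.py <<'E'
def go(*targets,yaw=None):
    """print tool-frame shift to each world target; yaw = wanted world angle (deg) of tool y"""
    from rig import env
    s=env.state();R=cv2.Rodrigues(np.float64(s["tcp_rot"]))[0]
    a=np.degrees(np.arctan2(R[1,1],R[0,1]));print("t",round(s["t"],1),"tcp",s["tcp_pos"].round(1),"yaw",a.round(2),"tilt",np.round(R[:2,2],4),"gap",round(s["finger_gap"],1),"grip",round(s["grip_force"],1),"F",np.round(s["ft_force"],1),"q",np.round(s["qpos"],2))
    if yaw is not None: print("turn",round(-((yaw-a+90)%180-90),2))
    for t in targets: print(t,"->",np.round(R.T@(np.array(t)-s["tcp_pos"]),1))
E
python3 -c "
from h import *
go((424,281,231),(424,281,150),(424,281,86),yaw=109.7)"
```

```text
t 0.1 tcp [143.9 607.6 230.1] yaw 76.66 tilt [-0.0007 -0.0018] gap 85.2 grip 0.0 F [ 0.3 -0.1 -0.4] q [ 1.22  0.05  1.61  0.    1.48 -0.12]
turn -33.04
(424, 281, 231) -> [-347.8 -253.2   -0.5]
(424, 281, 150) -> [-347.8 -253.    80.5]
(424, 281, 86) -> [-347.9 -252.9  144.5]
```

Units first: shifts go in shares of 800 mm and turns go in shares of 120 degrees. So -348 mm is -0.435, -253 mm is -0.3163, -33 degrees is -0.275.

>>> {"op": "jog_arm", "data": {"commands": [-0.0438,-0.0313,0,-0.0333,60,-0.0875,-0.0638,0,-0.0667,60,-0.13,-0.095,0,-0.1,60,-0.1738,-0.1263,0,-0.1333,60,-0.2175,-0.1588,0,-0.1667,60,-0.2613,-0.19,0,-0.2,60,-0.3038,-0.2213,0,-0.2333,60,-0.3475,-0.2538,0,-0.2667,60,-0.3913,-0.285,0,-0.275,60,-0.435,-0.3163,0.025,-0.275,60,-0.435,-0.3163,0.0625,-0.275,60,-0.435,-0.3163,0.0875,-0.275,60,-0.435,-0.3163,0.0875,-0.275,60,-0.435,-0.3163,0.0875,-0.275,60], "force": 40}}

```text
t: 1.5
tcp_pos: [424.2, 281.6, 161.2]
tcp_rot: [0.536, -3.095, 0.0]
ft_force: [0.3, 0.3, 0.4]
finger_gap: 60.4
grip_force: 0.0
```

Run:
```python
from h import *
from rig import env
go((424,281,120),(424,281,86),yaw=109.7)
s=env.snapshot("top");u=s["color"][220:340,90:250]
c=env.snapshot("scene");v=c["color"][170:290,380:540]
cv2.imwrite("pics/g1.png",np.hstack([cv2.resize(x,None,fx=2.5,fy=2.5) for x in (u,v)]))
```

```text
t 1.5 tcp [424.2 281.6 161.2] yaw 109.67 tilt [-0.0008 -0.0004] gap 60.4 grip 0.0 F [0.3 0.3 0.4] q [ 0.44 -0.17  1.95 -0.    1.37 -1.47]
turn -0.03
(424, 281, 120) -> [ 0.3 -0.5 41.2]
(424, 281, 86) -> [ 0.3 -0.5 75.2]
```

View pics/g1.png

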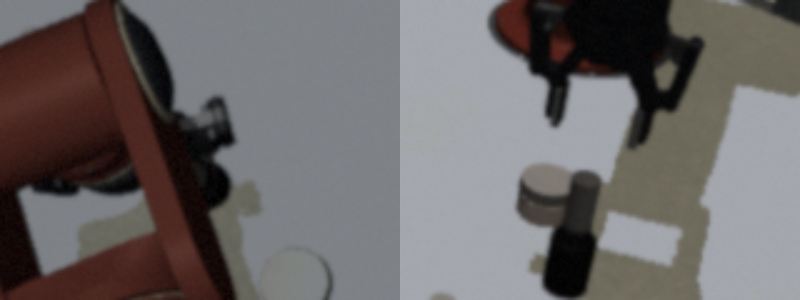

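In the scene crop (right) the open fingertips are at about (442,219) and (474,227), straddling the cap top at (454,241). The arm blocks the top view. I'll check the camera against the TCP.

Run:
```python
from h import *
C=dict(np.load("scene0.npz"))
y=np.array([np.cos(np.radians(109.7)),np.sin(np.radians(109.7)),0])
for dz in (0,5,8):
  print(dz,proj(C,[np.array([424.2,281.6,161.2+dz])+k*y for k in(-33,0,33)]).round(1).tolist())
print(proj(C,[[424,281,122]]).round(1))
```

```text
0 [[442.1, 220.8], [457.2, 225.1], [472.6, 229.5]]
5 [[442.5, 218.8], [457.6, 223.1], [473.1, 227.5]]
8 [[442.7, 217.6], [457.9, 221.9], [473.4, 226.3]]
[[453.9 240.1]]
```

In the tool's units: 75 mm is 0.0938, 68 mm is 0.085.

>>> {"op": "jog_arm", "data": {"commands": [0.0004,-0.0006,0.0313,0,60,0.0004,-0.0006,0.0625,0,60,0.0004,-0.0006,0.085,0,60,0.0004,-0.0006,0.0938,0,60,0.0004,-0.0006,0.0938,0,60,0.0004,-0.0006,0.0938,0,40,0.0004,-0.0006,0.0938,0,32,0.0004,-0.0006,0.0938,0,28,0.0004,-0.0006,0.0938,0,24,0.0004,-0.0006,0.0938,0,15,0.0004,-0.0006,0.0938,0,10,0.0004,-0.0006,0.0938,0,10,0.0004,-0.0006,0.0938,0,10,0.0004,-0.0006,0.0938,0,10], "force": 40}}

```text
t: 3.0
tcp_pos: [425.1, 281.8, 87.6]
tcp_rot: [-0.536, 3.094, 0.002]
ft_force: [-1.1, 1.7, 6.1]
finger_gap: 25.2
grip_force: 39.3
```

```bash
python3 -c "
from h import *
go((650.4,78.3,160),(650.4,78.3,99),yaw=109.7)"
```

```text
t 3.0 tcp [425.1 281.8  87.6] yaw 109.66 tilt [0.0017 0.0017] gap 25.2 grip 39.3 F [-1.1  1.7  6.1] q [ 0.44 -0.09  2.    0.    1.22 -1.48]
turn -0.04
(650.4, 78.3, 160) -> [-143.9 -267.4  -72.4]
(650.4, 78.3, 99) -> [-143.8 -267.5  -11.4]
```

In the tool's units: -267.5 mm is -0.3344, -267 mm is -0.3338.

>>> {"op": "jog_arm", "data": {"commands": [0,0,-0.0188,0,10,0,0,-0.05,0,10,0,0,-0.09,0,10,-0.0125,-0.0238,-0.09,0,10,-0.0338,-0.0625,-0.09,0,10,-0.055,-0.1025,-0.09,0,10,-0.0763,-0.1413,-0.09,0,10,-0.0975,-0.1813,-0.09,0,10,-0.1188,-0.22,-0.09,0,10,-0.14,-0.26,-0.09,0,10,-0.1588,-0.295,-0.09,0,10,-0.1725,-0.32,-0.09,0,10,-0.18,-0.3338,-0.09,0,10,-0.18,-0.3344,-0.09,0,10,-0.18,-0.3344,-0.09,0,10,-0.18,-0.3344,-0.09,0,10]}}

```text
t: 4.6
tcp_pos: [649.0, 78.5, 158.2]
tcp_rot: [0.538, -3.094, -0.001]
ft_force: [-1.2, 0.3, -1.3]
finger_gap: 25.0
grip_force: 39.5
```

Run:
```python
from h import *
from rig import env
go((650.4,78.3,102),yaw=109.7)
s=env.snapshot("top");c=env.snapshot("scene")
cv2.imwrite("pics/p1.png",np.hstack([cv2.resize(x,None,fx=2.5,fy=2.5) for x in (s["color"][120:300,190:350],c["color"][160:340,260:420])]))
```

```text
t 4.6 tcp [649.   78.5 158.2] yaw 109.72 tilt [-0.0009  0.0002] gap 25.0 grip 39.5 F [-1.2  0.3 -1.3] q [ 0.01  0.17  1.61  0.    1.36 -1.91]
turn 0.02
(650.4, 78.3, 102) -> [-1.3 -0.7 56.2]
```

View pics/p1.png

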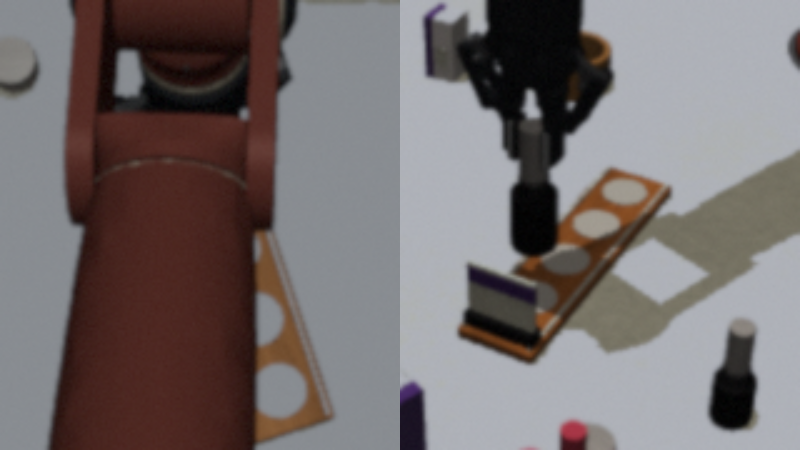

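The scene crop shows bottle_122 held upright above pad_1, its axis at u≈313.5 and its bottom edge at v≈261, clear of the card. Lowering.

In the tool's units: 56 mm is 0.07, -1.3 mm is -0.0016.

>>> {"op": "jog_arm", "data": {"commands": [-0.0016,-0.0009,0.0188,0,10,-0.0016,-0.0009,0.0375,0,10,-0.0016,-0.0009,0.0525,0,10,-0.0016,-0.0009,0.0625,0,10,-0.0016,-0.0009,0.0675,0,10,-0.0016,-0.0009,0.07,0,10,-0.0016,-0.0009,0.07,0,10,-0.0016,-0.0009,0.07,0,10]}}

```text
t: 5.5
tcp_pos: [651.9, 77.4, 103.1]
tcp_rot: [-0.536, 3.094, -0.0]
ft_force: [0.5, 0.9, -1.7]
finger_gap: 25.1
grip_force: 39.5
```

Run:
```python
from h import *
C=dict(np.load("scene0.npz"))
a=np.radians(np.arange(0,360,10))
p=proj(C,np.c_[649+21*np.cos(a),78.5+21*np.sin(a),np.full(36,70.6)]);print("pred base before: u",p[:,0].min(),p[:,0].max(),"vbot",p[:,1].max())
go((650.4,78.3,99.6),yaw=109.7)
```

```text
pred base before: u 303.09831888890596 322.27998536392573 vbot 263.02957280128584
t 5.5 tcp [651.9  77.4 103.1] yaw 109.66 tilt [0.0013 0.    ] gap 25.1 grip 39.5 F [ 0.5  0.9 -1.7] q [ 0.    0.23  1.64  0.    1.27 -1.91]
turn -0.04
(650.4, 78.3, 99.6) -> [1.1 1.4 3.5]
```

In the tool's units: 2.5 mm is 0.0031, 2 mm is 0.0025.

>>> {"op": "jog_arm", "data": {"commands": [0.0008,0.0009,0.0013,0,10,0.0008,0.0009,0.0025,0,10,0.0008,0.0009,0.0031,0,10,0.0008,0.0009,0.0031,0,10,0.0008,0.0009,0.0031,0,10]}}

```text
t: 6.0
tcp_pos: [650.5, 77.9, 99.8]
tcp_rot: [0.536, -3.095, 0.0]
ft_force: [0.1, -0.1, -1.3]
finger_gap: 25.0
grip_force: 39.5
```

```bash
python3 -c "
from h import *
go((650.4,78.3,99.6),yaw=109.7)"
```

```text
t 6.0 tcp [650.5  77.9  99.8] yaw 109.67 tilt [-0.0001 -0.    ] gap 25.0 grip 39.5 F [ 0.1 -0.1 -1.3] q [ 0.01  0.23  1.64 -0.    1.27 -1.91]
turn -0.03
(650.4, 78.3, 99.6) -> [-0.   0.4  0.2]
```

In the tool's units: 1 mm is 0.0013, 0.5 mm is 0.0006.

>>> {"op": "jog_arm", "data": {"commands": [0,0.0004,0.0006,0,10,0,0.0004,0.0013,0,10,0,0.0004,0.0013,0,10]}}

```text
t: 6.3
tcp_pos: [650.9, 78.1, 99.6]
tcp_rot: [-0.536, 3.095, -0.0]
ft_force: [-1.6, 0.2, 2.3]
finger_gap: 25.1
grip_force: 39.8
```

>>> {"op": "jog_arm", "data": {"commands": [0,0,0.0006,0,10,0,0,0.0006,0,10]}}

```text
t: 6.5
tcp_pos: [651.0, 78.1, 99.7]
tcp_rot: [-0.536, 3.094, -0.0]
ft_force: [-1.6, -0.2, 5.9]
finger_gap: 25.1
grip_force: 40.1
```

>>> {"op": "jog_arm", "data": {"commands": [0,0,0,0,28,0,0,0,0,32,0,0,0,0,38,0,0,0,0,50,0,0,0,0,60,0,0,0,0,60,0,0,-0.025,0,60,0,0,-0.0563,0,60,0,0,-0.0938,0,60,0,0,-0.0938,0,60]}}

```text
t: 7.5
tcp_pos: [653.5, 78.2, 179.3]
tcp_rot: [-0.535, 3.086, -0.002]
ft_force: [0.1, 0.4, 0.5]
finger_gap: 60.1
grip_force: 0.0
```

```bash
python3 -c "
from h import *
go((617.3,288.3,175),(617.3,288.3,61),yaw=109.7)"
```

```text
t 7.5 tcp [653.5  78.2 179.3] yaw 109.66 tilt [0.0097 0.0001] gap 60.1 grip 0.0 F [0.1 0.4 0.5] q [ 0.01  0.16  1.59  0.    1.39 -1.91]
turn -0.04
(617.3, 288.3, 175) -> [-36.5 210.    4. ]
(617.3, 288.3, 61) -> [-35.5 210.4 118. ]
```

In the tool's units: 210 mm is 0.2625, 195 mm is 0.2438.

>>> {"op": "jog_arm", "data": {"commands": [-0.0025,0.0188,0,0,60,-0.0088,0.0563,0,0,60,-0.0175,0.1063,0,0,60,-0.0263,0.1563,0,0,60,-0.035,0.2063,0,0,60,-0.0413,0.2438,0,0,60,-0.045,0.2625,0.0125,0,60,-0.045,0.2625,0.0375,0,60,-0.045,0.2625,0.0563,0,60,-0.045,0.2625,0.0563,0,60,-0.045,0.2625,0.0563,0,60,-0.045,0.2625,0.0563,0,60]}}

```text
t: 8.7
tcp_pos: [614.4, 287.6, 129.1]
tcp_rot: [-0.535, 3.095, 0.0]
ft_force: [0.2, 0.5, 0.5]
finger_gap: 59.9
grip_force: 0.0
```

Run:
```python
from h import *
from rig import env
go((617.3,288.3,61),yaw=109.7)
s=env.snapshot("top");c=env.snapshot("scene")
cv2.imwrite("pics/p2.png",np.hstack([cv2.resize(x,None,fx=2.5,fy=2.5) for x in (s["color"][120:300,190:350],c["color"][180:360,280:440])]))
```

```text
t 8.7 tcp [614.4 287.6 129.1] yaw 109.6 tilt [0.0012 0.0004] gap 59.9 grip 0.0 F [0.2 0.5 0.5] q [ 0.33  0.25  1.57 -0.    1.32 -1.58]
turn -0.1
(617.3, 288.3, 61) -> [-2.9 -0.3 68.1]
```

View pics/p2.png

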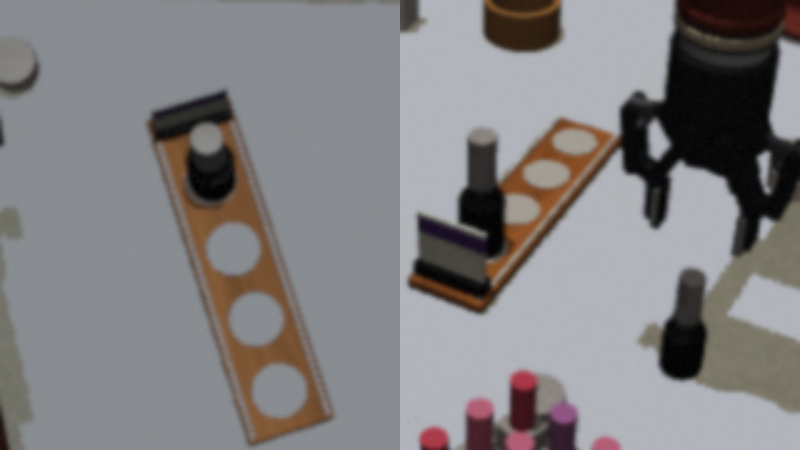

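The picture shows bottle_122 upright on pad_1, its cap top near top-view pixel (272.4,174.8), and the open gripper above bottle_98. Next I'll check its position and grasp bottle_98.

```bash
python3 -c "
from h import *
print(plane(dict(np.load('top0.npz')),[(272.4,174.8)],134))"
```

```text
[[650.14482949  76.64707415 134.        ]]
```

In the tool's units: 67 mm is 0.0838, -2.9 mm is -0.0036.

>>> {"op": "jog_arm", "data": {"commands": [-0.0036,-0.0004,0.025,0,60,-0.0036,-0.0004,0.05,0,60,-0.0036,-0.0004,0.0725,0,60,-0.0036,-0.0004,0.0838,0,60,-0.0036,-0.0004,0.0838,0,60,-0.0036,-0.0004,0.0838,0,45,-0.0036,-0.0004,0.0838,0,35,-0.0036,-0.0004,0.0838,0,28,-0.0036,-0.0004,0.0838,0,22,-0.0036,-0.0004,0.0838,0,15,-0.0036,-0.0004,0.0838,0,10,-0.0036,-0.0004,0.0838,0,10,-0.0036,-0.0004,0.0838,0,10,-0.0036,-0.0004,0.0838,0,10]}}

```text
t: 10.2
tcp_pos: [617.1, 289.3, 62.4]
tcp_rot: [-0.536, 3.094, 0.001]
ft_force: [-1.1, 2.0, 5.0]
finger_gap: 21.0
grip_force: 39.4
```

```bash
python3 -c "
from h import *
go((589.8,56.8,140),yaw=109.7)"
```

```text
t 10.2 tcp [617.1 289.3  62.4] yaw 109.67 tilt [0.0014 0.0012] gap 21.0 grip 39.4 F [-1.1  2.   5. ] q [ 0.33  0.33  1.59  0.    1.22 -1.59]
turn -0.03
(589.8, 56.8, 140) -> [ 103.8 -209.7  -77.9]
```

In the tool's units: -210 mm is -0.2625, 104 mm is 0.13.

>>> {"op": "jog_arm", "data": {"commands": [0,0,-0.0188,0,10,0,0,-0.05,0,10,0,0,-0.0975,0,10,0.0188,-0.0188,-0.0975,0,10,0.0438,-0.0563,-0.0975,0,10,0.0688,-0.1,-0.0975,0,10,0.0938,-0.1438,-0.0975,0,10,0.1188,-0.1875,-0.0975,0,10,0.1288,-0.225,-0.0975,0,10,0.13,-0.25,-0.0975,0,10,0.13,-0.2625,-0.0975,0,10,0.13,-0.2625,-0.0975,0,10,0.13,-0.2625,-0.0875,0,10,0.13,-0.2625,-0.0688,0,10,0.13,-0.2625,-0.05,0,10,0.13,-0.2625,-0.0313,0,10,0.13,-0.2625,-0.0225,0,10,0.13,-0.2625,-0.02,0,10,0.13,-0.2625,-0.02,0,10,0.13,-0.2625,-0.02,0,10]}}

```text
t: 12.2
tcp_pos: [589.9, 56.0, 78.0]
tcp_rot: [-0.536, 3.094, -0.0]
ft_force: [-0.4, 0.1, -0.4]
finger_gap: 20.9
grip_force: 39.3
```

```bash
python3 -c "
from h import *
go((589.8,56.8,74.4),yaw=109.7)"
```

```text
t 12.2 tcp [589.9  56.   78. ] yaw 109.66 tilt [ 0.0013 -0.0001] gap 20.9 grip 39.3 F [-0.4  0.1 -0.4] q [-0.03  0.12  1.81 -0.    1.21 -1.94]
turn -0.04
(589.8, 56.8, 74.4) -> [-0.2  0.8  3.6]
```

>>> {"op": "jog_arm", "data": {"commands": [-0.0003,0.001,0.0013,0,10,-0.0003,0.001,0.0025,0,10,-0.0003,0.001,0.0031,0,10,-0.0003,0.001,0.0038,0,10,-0.0003,0.001,0.0038,0,10]}}

```text
t: 12.7
tcp_pos: [589.3, 56.8, 74.5]
tcp_rot: [-0.536, 3.095, -0.0]
ft_force: [-0.8, 0.9, -1.0]
finger_gap: 21.0
grip_force: 39.6
```

In the tool's units: 1 mm is 0.0013, 0.5 mm is 0.0006.

>>> {"op": "jog_arm", "data": {"commands": [0,0,0.0006,0,10,0,0,0.0013,0,10,0,0,0.0013,0,10]}}

```text
t: 13.0
tcp_pos: [589.6, 56.9, 74.4]
tcp_rot: [-0.536, 3.095, -0.0]
ft_force: [-2.9, 0.7, 5.0]
finger_gap: 21.1
grip_force: 39.8
```

In the tool's units: -65 mm is -0.0813, -45 mm is -0.0563.

>>> {"op": "jog_arm", "data": {"commands": [0,0,0,0,25,0,0,0,0,30,0,0,0,0,38,0,0,0,0,50,0,0,0,0,60,0,0,0,0,60,0,0,-0.025,0,60,0,0,-0.0563,0,60,0,0,-0.0813,0,60,0,0,-0.0813,0,60,0,0,-0.0813,0,60]}}

```text
t: 14.1
tcp_pos: [589.2, 56.8, 138.2]
tcp_rot: [-0.536, 3.095, -0.0]
ft_force: [-0.6, 0.7, -1.1]
finger_gap: 59.9
grip_force: 0.0
```

```bash
python3 -c "
from h import *
go((531.4,413.7,139),(531.4,413.7,46),yaw=109.7)"
```

```text
t 14.1 tcp [589.2  56.8 138.2] yaw 109.66 tilt [ 0.0005 -0.    ] gap 59.9 grip 0.0 F [-0.6  0.7 -1.1] q [-0.03  0.05  1.78 -0.    1.32 -1.94]
turn -0.04
(531.4, 413.7, 139) -> [-65.6 355.6  -0.9]
(531.4, 413.7, 46) -> [-65.6 355.6  92.1]
```

In the tool's units: 355.6 mm is 0.4445, -65.6 mm is -0.082.

>>> {"op": "jog_arm", "data": {"commands": [0,0.0188,0,0,60,0,0.0563,0,0,60,0,0.1063,0,0,60,-0.0063,0.1625,0,0,60,-0.0188,0.2188,0,0,60,-0.0375,0.275,0,0,60,-0.0563,0.3313,0,0,60,-0.0688,0.3813,0,0,60,-0.08,0.425,0,0,60,-0.082,0.4445,0.0125,0,60,-0.082,0.4445,0.0375,0,60,-0.082,0.4445,0.0563,0,60,-0.082,0.4445,0.0563,0,60,-0.082,0.4445,0.0563,0,60,-0.082,0.4445,0.0563,0,60]}}

```text
t: 15.6
tcp_pos: [532.0, 413.4, 94.2]
tcp_rot: [-0.535, 3.095, 0.001]
ft_force: [-1.0, -0.7, -0.5]
finger_gap: 60.0
grip_force: 0.0
```

Run:
```python
from h import *
from rig import env
go((531.4,413.7,46),yaw=109.7)
s=env.snapshot("top");c=env.snapshot("scene")
cv2.imwrite("pics/p3.png",np.hstack([cv2.resize(x,None,fx=2.5,fy=2.5) for x in (s["color"][120:300,190:350],c["color"][200:380,350:510])]))
```

```text
t 15.6 tcp [532.  413.4  94.2] yaw 109.61 tilt [0.0011 0.0006] gap 60.0 grip 0.0 F [-1.  -0.7 -0.5] q [ 0.55  0.28  1.6  -0.    1.26 -1.36]
turn -0.09
(531.4, 413.7, 46) -> [ 0.5  0.4 48.2]
```

View pics/p3.png

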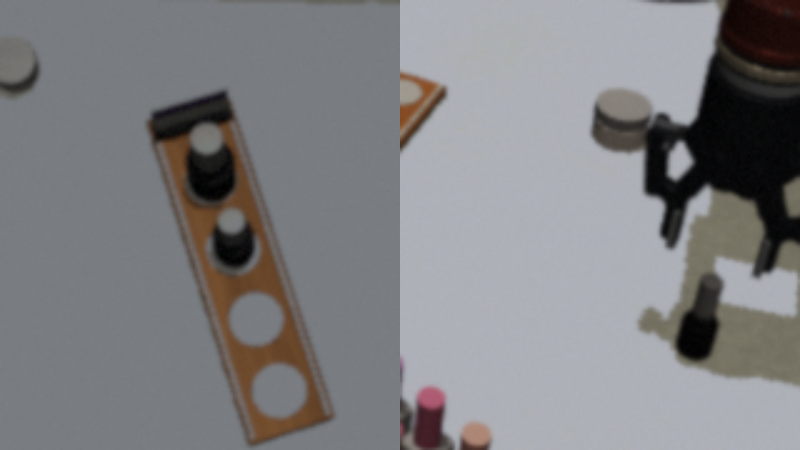

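Bottles 122 and 98 stand upright and centred on pads 1 and 2, with cap tops at crop (207,138) and (231,221). The gripper straddles bottle_76, whose cap is at crop (709,283).

In the tool's units: 47 mm is 0.0588, 38 mm is 0.0475.

>>> {"op": "jog_arm", "data": {"commands": [0.0006,0.0005,0.025,0,60,0.0006,0.0005,0.0475,0,60,0.0006,0.0005,0.0588,0,60,0.0006,0.0005,0.0588,0,60,0.0006,0.0005,0.0588,0,45,0.0006,0.0005,0.0588,0,35,0.0006,0.0005,0.0588,0,28,0.0006,0.0005,0.0588,0,22,0.0006,0.0005,0.0588,0,15,0.0006,0.0005,0.0588,0,10,0.0006,0.0005,0.0588,0,8,0.0006,0.0005,0.0588,0,8,0.0006,0.0005,0.0588,0,8,0.0006,0.0005,0.0588,0,8]}}

```text
t: 17.1
tcp_pos: [531.0, 414.2, 46.8]
tcp_rot: [-0.536, 3.095, 0.001]
ft_force: [0.5, 0.7, 4.0]
finger_gap: 16.7
grip_force: 39.2
```

```bash
python3 -c "
from h import *
go((529.7,35.3,120),yaw=109.7)"
```

```text
t 17.1 tcp [531.  414.2  46.8] yaw 109.66 tilt [0.0008 0.0005] gap 16.7 grip 39.2 F [0.5 0.7 4. ] q [ 0.55  0.33  1.62  0.    1.19 -1.36]
turn -0.04
(529.7, 35.3, 120) -> [ 128.7 -356.3  -73.3]
```

In the tool's units: -356.3 mm is -0.4454, 128.7 mm is 0.1609.

>>> {"op": "jog_arm", "data": {"commands": [0,0,-0.0188,0,8,0,0,-0.05,0,8,0,0,-0.0913,0,8,0.015,-0.0188,-0.0913,0,8,0.0438,-0.0563,-0.0913,0,8,0.075,-0.1063,-0.0913,0,8,0.1063,-0.1625,-0.0913,0,8,0.135,-0.2188,-0.0913,0,8,0.1563,-0.275,-0.0913,0,8,0.1609,-0.3313,-0.0913,0,8,0.1609,-0.3813,-0.0913,0,8,0.1609,-0.4225,-0.0913,0,8,0.1609,-0.4454,-0.0913,0,8,0.1609,-0.4454,-0.0913,0,8,0.1609,-0.4454,-0.075,0,8,0.1609,-0.4454,-0.05,0,8,0.1609,-0.4454,-0.0313,0,8,0.1609,-0.4454,-0.0213,0,8,0.1609,-0.4454,-0.02,0,8,0.1609,-0.4454,-0.02,0,8]}}

```text
t: 19.1
tcp_pos: [529.4, 35.5, 62.2]
tcp_rot: [0.537, -3.095, -0.0]
ft_force: [0.2, 0.1, 0.4]
finger_gap: 16.8
grip_force: 39.1
```

```bash
python3 -c "
from h import *
go((529.7,35.3,58.8),yaw=109.7)"
```

```text
t 19.1 tcp [529.4  35.5  62.2] yaw 109.7 tilt [-0.0003  0.    ] gap 16.8 grip 39.1 F [0.2 0.1 0.4] q [-0.07 -0.    1.97  0.    1.18 -1.99]
turn -0.0
(529.7, 35.3, 58.8) -> [-0.3 -0.3  3.4]
```

In the tool's units: 3 mm is 0.0038, 2 mm is 0.0025.

>>> {"op": "jog_arm", "data": {"commands": [-0.0004,-0.0004,0.0013,0,8,-0.0004,-0.0004,0.0025,0,8,-0.0004,-0.0004,0.0038,0,8,-0.0004,-0.0004,0.0038,0,8]}}

```text
t: 19.5
tcp_pos: [529.9, 34.9, 59.4]
tcp_rot: [-0.536, 3.095, -0.0]
ft_force: [-0.3, -0.1, -1.3]
finger_gap: 16.8
grip_force: 39.1
```

In the tool's units: 0.9 mm is 0.0011, 0.5 mm is 0.0006.

>>> {"op": "jog_arm", "data": {"commands": [0,0,0.0006,0,8,0,0,0.0011,0,8,0,0,0.0011,0,8]}}

```text
t: 19.8
tcp_pos: [530.0, 34.9, 58.8]
tcp_rot: [-0.536, 3.095, -0.0]
ft_force: [-1.0, 0.4, 3.7]
finger_gap: 17.0
grip_force: 39.3
```

>>> {"op": "jog_arm", "data": {"commands": [0,0,0,0,21,0,0,0,0,26,0,0,0,0,35,0,0,0,0,50,0,0,0,0,60,0,0,0,0,60,0,0,-0.025,0,60,0,0,-0.0563,0,60,0,0,-0.0938,0,60,0,0,-0.0938,0,60,0,0,-0.0938,0,60]}}

```text
t: 20.9
tcp_pos: [530.3, 34.9, 134.3]
tcp_rot: [-0.536, 3.094, -0.001]
ft_force: [-0.3, 0.2, -1.0]
finger_gap: 60.1
grip_force: 0.0
```

```bash
python3 -c "
from h import *
go((606.5,-290,135),(606.5,-290,34),yaw=109.7)"
```

```text
t 20.9 tcp [530.3  34.9 134.3] yaw 109.66 tilt [ 0.0019 -0.0002] gap 60.1 grip 0.0 F [-0.3  0.2 -1. ] q [-0.07 -0.09  1.92 -0.    1.31 -1.99]
turn -0.04
(606.5, -290, 135) -> [  37.6 -331.6   -0.6]
(606.5, -290, 34) -> [  37.8 -331.5  100.4]
```

In the tool's units: -331.5 mm is -0.4144, 37.6 mm is 0.047.

>>> {"op": "jog_arm", "data": {"commands": [0.0025,-0.0188,0,0,60,0.0063,-0.0563,0,0,60,0.0125,-0.1063,0,0,60,0.0188,-0.1625,0,0,60,0.025,-0.2188,0,0,60,0.0313,-0.275,0,0,60,0.0375,-0.325,0,0,60,0.0425,-0.375,0,0,60,0.0463,-0.405,0,0,60,0.047,-0.4144,0.0125,0,60,0.047,-0.4144,0.0375,0,60,0.047,-0.4144,0.0688,0,60,0.047,-0.4144,0.075,0,60,0.047,-0.4144,0.075,0,60,0.047,-0.4144,0.075,0,60]}}

```text
t: 22.4
tcp_pos: [606.1, -289.7, 73.8]
tcp_rot: [-0.537, 3.095, -0.0]
ft_force: [0.6, -0.5, 0.8]
finger_gap: 60.2
grip_force: 0.0
```

Run:
```python
from h import *
from rig import env
go((606.5,-290,34),yaw=109.7)
s=env.snapshot("top");c=env.snapshot("scene")
cv2.imwrite("pics/p4.png",np.hstack([cv2.resize(s["color"][120:300,190:350],None,fx=2.5,fy=2.5),cv2.resize(c["color"][150:240,200:280],None,fx=5,fy=5)]))
```

```text
t 22.4 tcp [ 606.1 -289.7   73.8] yaw 109.69 tilt [ 0.0004 -0.0002] gap 60.2 grip 0.0 F [ 0.6 -0.5  0.8] q [-0.56  0.29  1.61 -0.    1.23 -2.47]
turn -0.01
(606.5, -290, 34) -> [-0.2 -0.4 39.8]
```

View pics/p4.png

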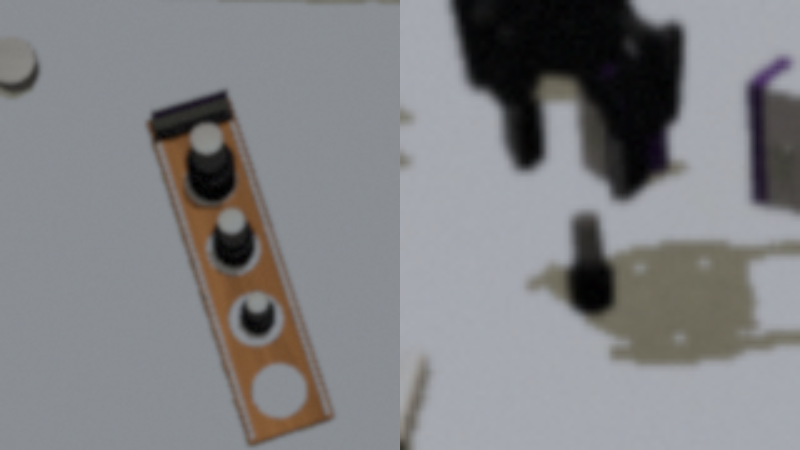

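Three bottles stand centred on pads 1–3. In the scene view the fingertips are at about (225,183) and (245,189), with bottle_56's cap top at (237,193.3).

Run:
```python
from h import *
C=dict(np.load("scene0.npz"))
y=np.array([np.cos(np.radians(109.7)),np.sin(np.radians(109.7)),0])
print(proj(C,[np.array([606.1,-289.7,78])+k*y for k in(-33,0,33)]).round(1).tolist(),proj(C,[[606.5,-290,56],[606.5,-287.5,56],[608.4,-285.8,56]]).round(1).tolist())
```

```text
[[226.2, 183.0], [235.8, 185.8], [245.7, 188.8]] [[236.3, 192.9], [236.8, 193.2], [236.5, 193.7]]
```

In the tool's units: 42 mm is 0.0525, 33 mm is 0.0413.

>>> {"op": "jog_arm", "data": {"commands": [0,0.0005,0.0225,0,60,0,0.0005,0.0413,0,60,0,0.0005,0.0525,0,60,0,0.0005,0.0525,0,60,0,0.0005,0.0525,0,45,0,0.0005,0.0525,0,35,0,0.0005,0.0525,0,28,0,0.0005,0.0525,0,22,0,0.0005,0.0525,0,16,0,0.0005,0.0525,0,10,0,0.0005,0.0525,0,7,0,0.0005,0.0525,0,7,0,0.0005,0.0525,0,7,0,0.0005,0.0525,0,7]}}

```text
t: 23.9
tcp_pos: [606.1, -289.6, 32.0]
tcp_rot: [-0.536, 3.095, -0.001]
ft_force: [-0.1, 0.6, 4.6]
finger_gap: 14.6
grip_force: 39.2
```

```bash
python3 -c "
from h import *
go((469.4,13.8,120),yaw=109.7)"
```

```text
t 23.9 tcp [ 606.1 -289.6   32. ] yaw 109.66 tilt [ 0.0007 -0.0003] gap 14.6 grip 39.2 F [-0.1  0.6  4.6] q [-0.56  0.35  1.63  0.    1.17 -2.47]
turn -0.04
(469.4, 13.8, 120) -> [ 26.6 331.7 -88.2]
```

Place at TCP z ≈ 44.

In the tool's units: 331.7 mm is 0.4146, 26.6 mm is 0.0333.

>>> {"op": "jog_arm", "data": {"commands": [0,0,-0.0188,0,7,0,0,-0.05,0,7,0,0,-0.0938,0,7,0,0,-0.11,0,7,0.0063,0.0188,-0.11,0,7,0.015,0.0563,-0.11,0,7,0.0225,0.1063,-0.11,0,7,0.03,0.1625,-0.11,0,7,0.0333,0.2188,-0.11,0,7,0.0333,0.275,-0.11,0,7,0.0333,0.3313,-0.11,0,7,0.0333,0.375,-0.11,0,7,0.0333,0.4038,-0.11,0,7,0.0333,0.4146,-0.11,0,7,0.0333,0.4146,-0.0938,0,7,0.0333,0.4146,-0.0688,0,7,0.0333,0.4146,-0.0438,0,7,0.0333,0.4146,-0.025,0,7,0.0333,0.4146,-0.02,0,7,0.0333,0.4146,-0.02,0,7]}}

```text
t: 25.9
tcp_pos: [468.5, 13.1, 46.1]
tcp_rot: [0.534, -3.093, -0.001]
ft_force: [0.5, -0.3, -0.7]
finger_gap: 14.7
grip_force: 39.1
```

```bash
python3 -c "
from h import *
go((469.4,13.8,44),yaw=109.7)"
```

```text
t 25.9 tcp [468.5  13.1  46.1] yaw 109.59 tilt [-0.0025  0.    ] gap 14.7 grip 39.1 F [ 0.5 -0.3 -0.7] q [-0.13 -0.13  2.12 -0.    1.15 -2.04]
turn -0.11
(469.4, 13.8, 44) -> [-1.1  0.4  2.1]
```

In the tool's units: -1 mm is -0.0013, 0.5 mm is 0.0006.

>>> {"op": "jog_arm", "data": {"commands": [-0.0013,0.0005,0,0,7,-0.0013,0.0005,0.0006,0,7,-0.0013,0.0005,0.0013,0,7,-0.0013,0.0005,0.0013,0,7]}}

```text
t: 26.3
tcp_pos: [470.3, 14.6, 46.9]
tcp_rot: [-0.536, 3.094, -0.001]
ft_force: [0.7, 0.6, 0.1]
finger_gap: 14.6
grip_force: 39.1
```

```bash
python3 -c "
from h import *
go((469.4,13.8,44),yaw=109.7)"
```

```text
t 26.3 tcp [470.3  14.6  46.9] yaw 109.67 tilt [ 0.001  -0.0002] gap 14.6 grip 39.1 F [0.7 0.6 0.1] q [-0.13 -0.13  2.12 -0.    1.15 -2.04]
turn -0.03
(469.4, 13.8, 44) -> [ 1.1 -0.4  2.9]
```

In the tool's units: 2.5 mm is 0.0031, 2 mm is 0.0025.

>>> {"op": "jog_arm", "data": {"commands": [0.001,-0.0005,0.0013,0,7,0.001,-0.0005,0.0025,0,7,0.001,-0.0005,0.0031,0,7,0.001,-0.0005,0.0031,0,7,0.001,-0.0005,0.0031,0,7]}}

```text
t: 26.8
tcp_pos: [469.3, 14.0, 44.0]
tcp_rot: [0.536, -3.095, -0.0]
ft_force: [-1.5, 0.5, 0.9]
finger_gap: 14.5
grip_force: 39.1
```

In the tool's units: 0.7 mm is 0.0009, 0.5 mm is 0.0006.

>>> {"op": "jog_arm", "data": {"commands": [0,0,0.0006,0,7,0,0,0.0009,0,7,0,0,0.0009,0,7]}}

```text
t: 27.1
tcp_pos: [469.5, 14.0, 43.9]
tcp_rot: [0.536, -3.095, -0.0]
ft_force: [-2.2, 0.9, 5.2]
finger_gap: 14.1
grip_force: 39.6
```

In the tool's units: -250 mm is -0.3125, -240 mm is -0.3.

>>> {"op": "jog_arm", "data": {"commands": [0,0,0,0,19,0,0,0,0,24,0,0,0,0,33,0,0,0,0,50,0,0,0,0,60,0,0,0,0,60,0,0,-0.025,0,60,0,0,-0.0625,0,60,0,0,-0.1125,0,60,0,0,-0.1625,0,60,0,-0.0375,-0.1625,0,60,0,-0.0938,-0.1625,0,60,0,-0.15,-0.1625,0,60,0,-0.2063,-0.1625,0,60,0,-0.2625,-0.1625,0,60,0,-0.3,-0.1625,0,60,0,-0.3125,-0.1625,0,60,0,-0.3125,-0.1625,0,60,0,-0.3125,-0.1625,0,60]}}

```text
t: 29.0
tcp_pos: [553.1, -220.4, 172.9]
tcp_rot: [0.537, -3.095, -0.002]
ft_force: [-0.1, 0.2, 0.3]
finger_gap: 59.6
grip_force: 0.0
```

Run:
```python
from h import *
from rig import env
go()
s=env.snapshot("top");c=env.snapshot("scene")
cv2.imwrite("pics/p5.png",np.hstack([cv2.resize(s["color"][150:310,240:340],(375,600),interpolation=cv2.INTER_CUBIC),cv2.resize(c["color"][160:320,220:330][:, :],(412,600))]))
T=np.load("top0.npz")["color"]
d=cv2.absdiff(T[245:310,440:530],s["color"][245:310,440:530]);print("carton change",d.mean(),d.max())
```

```text
t 29.0 tcp [ 553.1 -220.4  172.9] yaw 109.69 tilt [-0.0007  0.0009] gap 59.6 grip 0.0 F [-0.1  0.2  0.3] q [-0.5   0.03  1.74  0.    1.38 -2.42]
carton change 35.05019943019943 122
```

View pics/p5.png

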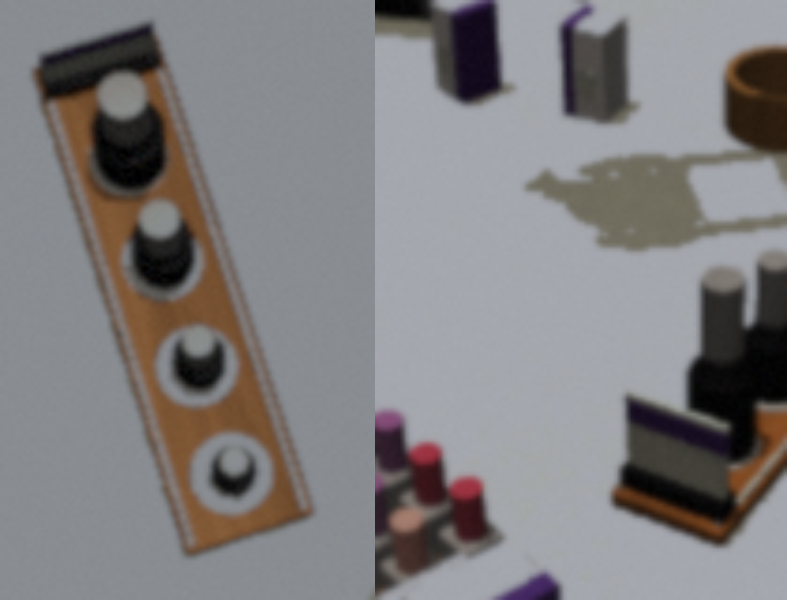

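All four bottles stand upright and centred on their pads in order of height, with cap tops at about (122,95), (159,219), (198,342) and (236,461) in the left crop. Both cartons are standing. The top-view difference near them is high because the arm blocks that area, but nothing came close to them. Handing in.

```bash
python3 -c "
from rig import env
print(env.finish_job())"
```

```text
the job is handed in; nothing more can be done
None
```

The job is handed in: the four bottles stand upright and centred on their pads, from the tallest by the card to the shortest at the open end, and the two cartons were not touched.

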